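Mount the sample camera on its dovetail rail

TASK

Slide the small camera's carriage onto the dovetail rail from the rail's open end, lens first, and push it gently along until it rests against the spring tip of the end stop. Then turn its side clamp knob clockwise until the clamp grips the rail firmly, and leave the carriage there, still touching the stop tip. Do not ram the stop, and leave the glass jar and the stack of dishes standing where they are.

Things in the scene. Friction and masses are not known exactly. Their poses are not given: they have to be found in the camera images.
- bench: Fixed aluminium dovetail rail on a grey foot plate (216 x 110 mm). Origin on the table under the rail's middle line; x along the rail from the open end (x = -90 mm) to the stop end (+106 mm), z up. Flat rail top at z = 60 mm, 60 mm wide, edges 5 mm high; below them the flanks run in to 46 mm wide at z = 45 mm, on a narrower web.
- rail_entry (a point): Middle of the rail top's line at the open end (bench x = -90 mm, z = 60 mm). The first 14 mm are a lead-in: at the end face 4 mm narrower per side and 2.5 mm lower.
- stop: Dark steel stop block (18 x 52 x 20 mm high) fixed on the rail top near the far end; axes as the bench. Origin at the foot of its face towards the open end (bench x = 88 mm, z = 60 mm). From that face a screw with a black spring tip (9 mm diameter, 6.5 mm above the rail top) sticks out towards the open end by 6 to 60 mm, different each time and not given: feel or see it.
- stop_face (a point): The point of the stop block's face where the screw comes out. The spring tip gives way by at most 8 mm at 1.2 N per mm, then stands solid, springs back when let go, and counts as rammed above 15 N.
- carriage: Loose camera carriage, 0.35 to 0.55 kg, standing on its skirts. Origin: middle of its saddle, level with the skirts' lower edges; x = lens and sliding direction, y left, z up. Dark steel saddle 90 (x) by 80 (y) by 34 mm high, with a dovetail channel along x underneath: roof at z = 22 mm, 1 mm play per side, so on the rail the origin is 38 mm above the table. Front face x = +45 mm meets the stop tip.
- housing_top (a point): Top centre of the grey camera housing to grip: carriage x = +10 mm, y = 0, z = 76 mm. The housing is 36 mm along x, 30 mm across y, z from 34 to 76 mm; a black lens barrel (27 mm diameter, axis at z = 60 mm) sticks out of its front to x = 52 mm.
- clamp_knob: Clamp knob on a lug at the carriage's rear left, upright axis at carriage x = -28 mm, y = +40.4 mm. Origin on the axis, 22 mm above the carriage's; z up. Black bar grip: 36 mm long along the knob's x, 10 mm thick, 28.5 to 48.5 mm above the knob's origin. Loose at the start: bar along the carriage's x, within 0.2 rad. Stays where it is left.
- knob_bar (a point): Middle of the knob's bar, on its axis, 38.5 mm above the knob's origin. Turned clockwise from above, a cam swings against the rail's edge: it bites 0.5 to 0.8 rad past the bar lying along the carriage, then stiffens (to about 0.3 N m), is firm from about 1.1 rad and ends at 1.4 rad, with the bar nearly square across.
- jar: Glass jar with a white lid, 60 mm diameter, 85 mm tall, loose. Origin under its centre. Leave alone.
- dish_stack: Stack of three clear sample dishes, 90 mm diameter, 42 mm tall, loose, one piece. Origin under its centre. Leave alone.

How it is judged (in metres and radians):
On the way, in this order (a step that is already met when the one before it is completed fails the run):
1. the carriage sits on the rail and its front presses on the stop's spring tip (x of carriage in the frame of bench above -0.026 m and y of knob_bar in the frame of bench above 0.02 m and z of carriage in the frame of bench below 0.041 m and angle between the x axis of carriage and the x axis of bench, either way round below 0.08 rad and contact force between carriage and stop above 0.5 N), for 0.2 s.
2. the clamp knob is turned until the clamp grips the rail (contact force between clamp_knob and bench above 10 N), for 0.2 s.
At the end, for the whole second after the job is handed in: The carriage rests on the rail, lens towards the stop (knob bar over 20 mm left of the rail's midline), straight within 0.08 rad, its origin 35 to 41 mm above the bench's, still touching the spring tip (over 0.15 N), the clamp pressing on the rail with over 10 N (x of carriage in the frame of bench above -0.026 m and y of knob_bar in the frame of bench above 0.02 m and z of carriage in the frame of bench between 0.035 and 0.041 m and angle between the x axis of carriage and the x axis of bench, either way round below 0.08 rad and contact force between carriage and stop above 0.15 N and contact force between clamp_knob and bench above 10 N and linear speed of carriage below 0.02 m/s).
It fails at once if the stop tip is rammed (pushed with more than 15 N) (contact force between carriage and stop above 15 N).
It fails at once if the jar or the dishes are shoved by more than 25 mm or tipped (distance of any of jar, dish_stack from where it was at the start of the episode above 0.025 m or angle between any of jar, dish_stack's own z axis and vertical above 0.3 rad).
It also fails if it takes over 64 s, if anything falls off the work surface, if the arm or the gripper's body presses on something with over 40 N, if the wrist force passes 120 N, or if a joint passes its speed limit or range.

ROBOT

A 6-joint arm with a two-finger parallel gripper is mounted at the origin on the work surface. World frame = base frame: x ahead of the robot, y to its left, z up, the work surface at z = 0. Lengths are in m, angles in degrees, forces in N, time in s.
With the tool pointing down it reaches from about 0.35 to 0.875 m from the base axis. Payload 4.2 kg.
Tool frame: the origin (TCP) lies midway between the tips of the shut fingers; the grasp point (between the pads) lies 19 mm behind it; z points along the fingers, y is the direction in which the jaws open and shut (so a half turn about z gives the same grasp; the last joint's range is limited). The gripper opens to 87 mm and grips with 3 to 60 N. Pads are 19 mm wide; open, the fingers measure 117 mm over their backs; the gripper's body (75 mm by 190 mm) begins 51 mm behind the grasp point.
Start: joints at [85.29, 22.042, 0.453, 0, -68.411, -14.817], TCP at [0.209, 0.589, 0.223] pointing down, gripper open.
Joint ranges: [-179.83, 179.83], [-69.29, 118.12], [-61.27, 80.66], [-181.25, 117.63], [-171.15, -9.14], [-177.46, 177.46]. Speed limits (degrees/s): [159.86, 159.86, 180, 180, 180, 180].

INTERFACE

Orientations are given as a 3x3 rotation matrix whose columns are the frame's x, y, z axes.
In Python, from station import r gives the robot as it stands.
- The arm moves only by the tool play_rows, never from a script. Its argument "commands" is a list that holds one entry, the list of rows, each a list of 7 numbers: the shift along the world's x, y, z in m, then the turn, a rotation vector about the world's x, y, z in rad, then the closure, from 0 (fully open) to 1 (shut). A call has 1 to 5 rows; each row is the pose to reach, as a shift and turn from the pose commanded when the call began; what a row does not reach only later rows make up. A row lasts 1/10 s, in which the tool goes at most 50 mm and 8.59 degrees, less where a joint would pass 70% of its speed; a pose out of reach is approached as far as the arm can. A call with a gripper value outside its range is refused whole. The fingers move at their own pace and stop on an object; the grip force is fixed at half the most. Time passes only in rows, so rows that repeat a pose let the fingers close. It gives the time, the measured TCP pose, the force and the opening at its end, in the units of the state.
- r.sense(): the state, without advancing time (a new reading comes with each control period).
- r.capture(name): name is "scene" or "top" or "wrist"; returns a dict with "image" (480x640x3 uint8, red, green, blue), "range_z" (480x640 float32, m along the optical axis (not along the pixel's ray), 0 where there is no reading), "intrinsics" (3x3 intrinsics, pixels), "extrinsics" (4x4, takes a point from camera to world coordinates); the wrist camera has in their place "mount" (4x4, takes a point from camera to tool coordinates, whose origin is the TCP and whose axes are the flange's). Camera axes: x right, y up, looking along -z (the intrinsics and any distortion apply to the point x, -y, -z); pixel columns grow to the right and rows downward; lengths in m; the calibration is good to about 2 mm. A picture is of the moment at which its call begins: read the wrist's pose just before it.
- r.finish_job(): hands the job in, once; it reports no verdict.
The state is a dict: "time_s": time; "joints": joint angles; "joint_velocities": joint speeds; "effort": joint torques, N m; "tcp_pos": TCP position; "ee_rot": TCP orientation; "wrist_force": force on the tool from outside, world axes, zero at the start; "moment": the same for the moment, N m; "gripper_width": opening from 0.0 (shut) to 1.0 (fully open).
Only numpy, scipy, OpenCV 4.12 (cv2) and the standard library are available. Lean on these libraries where they do the work, as an engineer would, in place of code of your own. Each camera call takes 0.05 s, during which the arm holds its last target. There are 200 camera calls.

## Working session

There is one attempt and no reset: what is moved stays moved. The work goes in short steps, Python scripts to look and compute and a tool call to move; the robot and the scene stay as the last step left them, time stands still between calls to the robot, and variables do not carry over. Pictures are saved under pics/ and viewed, about 8 in all and at most 12, crops included, and the job is handed in when it is done.

Besides the shell and the picture viewer there is one more tool, called after ">>>" as a command line: name --argument value ..., lists and objects as JSON in quotes. play_rows: Moves the arm, as the interface text tells. Its arguments: {"type":"object","properties":{"commands":{"type":"array","items":{"type":"array","items":{"type":"array","items":{"type":"number"}}}}},"required":["commands"]}

```bash
mkdir -p pics; ls; python3 - <<'E'
from station import r
import cv2,numpy as np
s=r.sense();print(s)
for n in("scene","top"):
    c=r.capture(n);np.savez(f"pics/{n}.npz",**{k:v for k,v in c.items()})
    cv2.imwrite(f"pics/{n}0.png",c["image"][:,:,::-1]);print(n,c["intrinsics"],c["extrinsics"],[k for k in c])
E
```

```text
pics
{'time_s': 0.0, 'joints': array([ 8.52885476e+01,  2.20894571e+01,  3.79615262e-01, -2.80495302e-02,
       -6.84136712e+01, -1.48150777e+01]), 'joint_velocities': array([ 0.01000876, -0.05531396,  0.08912281, -0.01911639, -0.06821233,
        0.09854987]), 'effort': array([ 3.32627615e-04, -3.90666711e+01,  1.87413329e+01,  4.22026277e+00,
        1.10638223e-02, -1.77083271e-04]), 'tcp_pos': array([0.20870132, 0.58847073, 0.22147468]), 'ee_rot': array([[ 9.42426480e-01, -3.34412816e-01, -6.30744470e-04],
       [-3.34413392e-01, -9.42424123e-01, -2.11099049e-03],
       [ 1.11513471e-04,  2.20038274e-03, -9.99997573e-01]]), 'wrist_force': array([-0.04236844, -0.15914   , -0.60815618]), 'moment': array([ 0.03578164, -0.04621569, -0.04276933]), 'gripper_width': 0.9966061018397835}
scene [[540.46107344   0.         321.05743654]
 [  0.         540.46107344 240.98473286]
 [  0.           0.           1.        ]] [[-0.55806227 -0.52101036  0.64584418  1.16655623]
 [ 0.82948247 -0.32876191  0.45152456  0.3822211 ]
 [-0.02292001  0.78769525  0.61563858  0.64919774]
 [ 0.          0.          0.          1.        ]] ['image', 'range_z', 'intrinsics', 'extrinsics']
top [[437.85177285   0.         318.97934162]
 [  0.         437.85177285 237.80645162]
 [  0.           0.           1.        ]] [[-0.0126      0.99146424 -0.12976868  0.47019149]
 [-0.99979836 -0.01046258  0.01713962 -0.0332334 ]
 [ 0.01563561  0.12995847  0.99139615  0.71940772]
 [ 0.          0.          0.          1.        ]] ['image', 'range_z', 'intrinsics', 'extrinsics']
```

View pics/scene0.png

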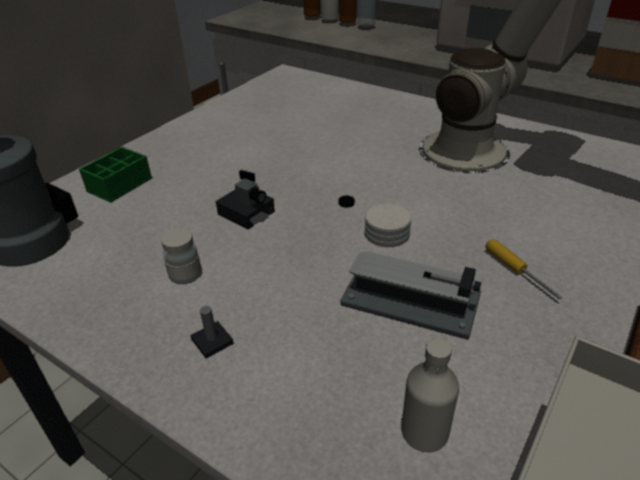

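View pics/top0.png

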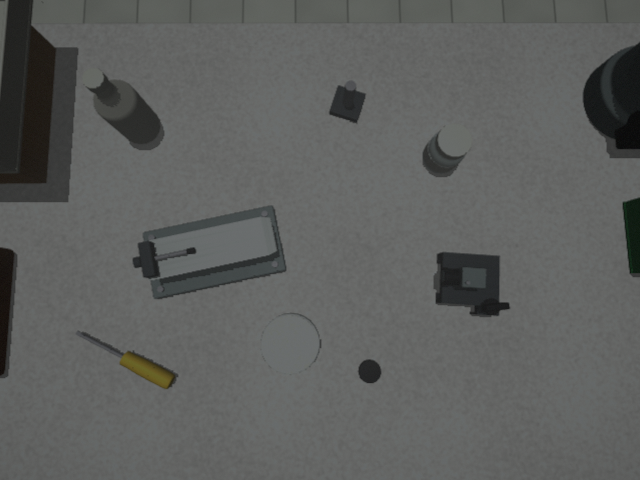

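The top view shows the rail with its open end at px (278,235), the stop at (148,258), and the tip at (192,251). The carriage is at (468,278) with the lens to the left, towards the rail, and its knob at (490,308). The jar is at (445,150) and the dishes at (290,343). Next I measure in world axes.

```bash
cat > h.py <<'E'
import numpy as np,cv2
def cloud(c,E=None):
    K=c["intrinsics"];E=c["extrinsics"] if E is None else E;z=c["range_z"]
    v,u=np.mgrid[:z.shape[0],:z.shape[1]]
    P=np.stack([(u-K[0,2])/K[0,0]*z,-(v-K[1,2])/K[1,1]*z,-z],-1)
    W=P@E[:3,:3].T+E[:3,3];W[z==0]=np.nan;return W
def rect(p):
    (c,s,a)=cv2.minAreaRect((p*1000).astype(np.float32));b=cv2.boxPoints((c,s,a));return np.round(c,1),np.round(s,1),round(a,2),np.round(b,1).tolist()
def biggest(m):
    n,l,st,_=cv2.connectedComponentsWithStats(m.astype(np.uint8));return l==1+np.argmax(st[1:,4])
E
python3 - <<'E'
from h import *
for n in("top","scene"):
    c=dict(np.load(f"pics/{n}.npz"));W=cloud(c);z=W[...,2]
    x,y=W[...,0],W[...,1]
    print(n,"table",np.nanmedian(z[(x>.3)&(x<.7)&(y>-.4)&(y<.3)]))
    R=(y>.0)&(y<.42)&(x>.35)&(x<.65);C=(y<-.15)&(y>-.4)&(x>.3)&(x<.5)
    for nm,m in(("railtop",R&(z>.055)&(z<.066)),("plate",R&(z>.004)&(z<.02)),("stop",R&(z>.072)&(z<.09)),("saddle",C&(z>.028)&(z<.04)),("housing",C&(z>.071)&(z<.082)),("knob",C&(z>.064)&(z<.0735)),("jar",(y<-.12)&(y>-.4)&(x>.5)&(x<.7)&(z>.078)),("dish",(y>-.05)&(y<.15)&(x<.45)&(x>.25)&(z>.036))):
        if m.sum()<8: print(nm,m.sum());continue
        b=biggest(m);print(nm,b.sum(),rect(W[b][:,:2]),round(float(np.median(z[b])),4))
E
```

```text
top table 0.0007836542648694822
railtop 4580 (array([544.7, 121.5]), array([ 60.6, 195.4]), 11.69, [[495.20001220703125, 211.10000610351562], [534.7999877929688, 19.700000762939453], [594.0999755859375, 32.0], [554.5, 223.39999389648438]]) 0.0603
plate 3971 (array([543.7, 126. ]), array([110.3, 216.7]), 11.65, [[467.79998779296875, 221.0], [511.6000061035156, 8.800000190734863], [619.5999755859375, 31.0], [575.7999877929688, 243.3000030517578]]) 0.0143
stop 544 (array([525.3, 215. ]), array([52.1, 31.6]), 11.86, [[496.5, 225.10000610351562], [503.0, 194.1999969482422], [554.0, 204.89999389648438], [547.5, 235.8000030517578]]) 0.0798
saddle 1168 (array([ 468.9, -279.8]), array([93.4, 61.9]), 89.73, [[437.70001220703125, -326.3999938964844], [499.6000061035156, -326.70001220703125], [500.1000061035156, -233.1999969482422], [438.20001220703125, -232.89999389648438]]) 0.0346
housing 468 (array([ 490.8, -258.5]), array([61. , 22.1]), 85.42, [[477.29998779296875, -288.1000061035156], [499.29998779296875, -289.79998779296875], [504.20001220703125, -229.0], [482.20001220703125, -227.19999694
[... 1778 characters left out ...]
 [479.3999938964844, -227.3000030517578]]) 0.0763
knob 85 (array([ 449.1, -303.7]), array([13.6, 37.9]), 3.34, [[441.20001220703125, -285.20001220703125], [443.3999938964844, -323.0], [457.0, -322.20001220703125], [454.79998779296875, -284.3999938964844]]) 0.0698
jar 252 (array([ 685.6, -248.6]), array([52.8, 28.7]), 88.03, [[670.4000244140625, -274.5], [699.0999755859375, -275.5], [700.9000244140625, -222.6999969482422], [672.2000122070312, -221.6999969482422]]) 0.0856
dish 1086 (array([397.1,   2.9]), array([89.3, 88.5]), 61.58, [[336.8999938964844, -15.300000190734863], [414.79998779296875, -57.400001525878906], [457.29998779296875, 21.200000762939453], [379.5, 63.29999923706055]]) 0.0426
```

```bash
python3 - <<'E'
from h import *
for n in("top","scene"):
    c=dict(np.load(f"pics/{n}.npz"));W=cloud(c);z=W[...,2];x,y=W[...,0],W[...,1]
    C=(y<-.15)&(y>-.4)&(x>.4)&(x<.58)
    for nm,m in(("saddle",C&(z>.03)&(z<.04)),("all",C&(z>.02)&(z<.04)&(x>.458)),("housing",C&(z>.0748)&(z<.082)&(x>.463))):
        b=biggest(m);print(n,nm,b.sum(),rect(W[b][:,:2]),round(float(np.median(z[b])),4))
    # spring tip: highest-z points along rail
    u=np.array([-.2027,.9792]);s=(x-.5635)*u[0]+(y-.0257)*u[1];t=-(x-.5635)*u[1]+(y-.0257)*u[0]
    m=(s>0)&(s<.17)&(abs(t)<.02)&(z>.0635)&(z<.075);b=biggest(m)
    print("screw s range (bench x)",np.percentile(s[b]*1000-90,[0,2,98,100]),"t",np.median(t[b]),"z",np.nanmax(z[b]),b.sum())
E
```

```text
top saddle 2043 (array([ 486.2, -280.3]), array([90.9, 94.3]), 85.52, [[435.6000061035156, -321.8999938964844], [529.5999755859375, -329.29998779296875], [536.7000122070312, -238.6999969482422], [442.70001220703125, -231.3000030517578]]) 0.0346
top all 1932 (array([ 494.5, -280.6]), array([91.2, 78.1]), 86.13, [[452.5, -323.5], [530.4000244140625, -328.70001220703125], [536.5999755859375, -237.6999969482422], [458.70001220703125, -232.5]]) 0.0345
top housing 457 (array([ 493.7, -270.6]), array([35.9, 29.5]), 87.44, [[478.1000061035156, -287.8999938964844], [507.70001220703125, -289.20001220703125], [509.29998779296875, -253.39999389648438], [479.79998779296875, -252.0]]) 0.0767
screw s range (bench x) [28.1698072  28.88027933 78.19969297 79.30469662] t -0.0003835087763230348 z 0.07296140533209272 177
scene saddle 635 (array([ 490. , -279.8]), array([93.2, 83.6]), 86.38, [[445.3999938964844, -323.70001220703125], [528.7999877929688, -329.0], [534.7000122070312, -235.89999389648438], [451.20001220703125, -230.60000610351562]]) 0.0349
scene all 816 (array([ 494.6, -281. ]), array([95. , 77.3]), 87.34, [[453.79998779296875, -326.70001220703125], [531.0, -330.29998779296875], [535.4000244140625, -235.3000030517578], [458.20001220703125, -231.8000030517578]]) 0.0344
scene housing 152 (array([ 491.4, -269.6]), array([38.1, 31.8]), 84.75, [[473.79998779296875, -287.20001220703125], [505.5, -290.1000061035156], [509.0, -252.10000610351562], [477.29998779296875, -249.1999969482422]]) 0.0771
screw s range (bench x) [29.96766602 31.30136909 78.87301129 79.85058193] t 0.0007057838646158214 z 0.07294080163307926 146
```

Measured positions:
- **Carriage:** yaw is about 86°, with the housing at (0.493,-0.270) and its top at z 0.076.
- **Rail:** yaw is about 101.7°, with the entry at (0.5635,0.0257).
- **Stop tip:** at bench x of about +28 mm, so contact should come at carriage x of about -17 mm.

Both views agree and match the given sizes, so I start moving.

>>> play_rows --commands '[[[0.035,-0.035,0,0,0,-0.14,0],[0.07,-0.07,0,0,0,-0.28,0],[0.105,-0.105,0,0,0,-0.42,0],[0.14,-0.14,0,0,0,-0.56,0],[0.175,-0.175,0,0,0,-0.7,0]]]'

```text
time_s: 0.6
tcp_pos: [0.3847, 0.4123, 0.2223]
ee_rot: [[0.501, -0.865, -0.0], [-0.865, -0.501, -0.0], [0.0, 0.001, -1.0]]
wrist_force: [0.3, 0.6, 0.2]
gripper_width: 1.0
```

>>> play_rows --commands '[[[0.02,-0.045,0,0,0,-0.12,0],[0.04,-0.09,0,0,0,-0.24,0],[0.06,-0.135,0,0,0,-0.36,0],[0.08,-0.18,0,0,0,-0.48,0],[0.09,-0.225,0,0,0,-0.6,0]]]'

```text
time_s: 1.1
tcp_pos: [0.4746, 0.1871, 0.2222]
ee_rot: [[-0.075, -0.997, -0.0], [-0.997, 0.075, -0.0], [0.0, 0.0, -1.0]]
wrist_force: [-0.2, 0.0, 0.1]
gripper_width: 1.005
```

>>> play_rows --commands '[[[0.002,-0.045,0,0,0,0,0],[0.004,-0.09,0,0,0,0,0],[0.006,-0.135,0,0,0,0,0],[0.008,-0.18,0,0,0,0,0],[0.01,-0.225,0,0,0,0,0]]]'

```text
time_s: 1.6
tcp_pos: [0.4833, -0.0377, 0.2224]
ee_rot: [[-0.07, -0.998, -0.0], [-0.998, 0.07, 0.0], [-0.0, 0.0, -1.0]]
wrist_force: [0.3, 0.7, -0.1]
gripper_width: 1.001
```

>>> play_rows --commands '[[[0.002,-0.048,0,0,0,0,0],[0.004,-0.096,0,0,0,0,0],[0.006,-0.144,0,0,0,0,0],[0.008,-0.19,0,0,0,0,0],[0.0095,-0.2325,0,0,0,0,0]]]'

```text
time_s: 2.1
tcp_pos: [0.4929, -0.2705, 0.2221]
ee_rot: [[-0.071, -0.998, -0.001], [-0.998, 0.071, 0.0], [-0.0, 0.001, -1.0]]
wrist_force: [-0.5, 0.6, 1.7]
gripper_width: 1.001
```

```bash
python3 - <<'E'
from station import r
from h import *
s=r.sense();c=r.capture("wrist");cv2.imwrite("pics/w1.png",c["image"][:,:,::-1])
T=np.eye(4);T[:3,:3]=s["ee_rot"];T[:3,3]=s["tcp_pos"];E=T@c["mount"];print(s["tcp_pos"],s["joints"],np.round(c["mount"],3))
W=cloud(c,E);z=W[...,2];x,y=W[...,0],W[...,1]
C=(y<-.15)&(y>-.4)&(x>.4)&(x<.58)
for nm,m in(("saddle",C&(z>.028)&(z<.04)&(x>.458)),("housing",C&(z>.0748)&(z<.082)&(x>.463)),("bar",C&(z>.062)&(z<.0745)&(x<.465))):
    if m.sum()<9:print(nm,0);continue
    b=biggest(m);print(nm,b.sum(),rect(W[b][:,:2]),round(float(np.median(z[b])),4))
E
```

```text
[ 0.4928645  -0.27050905  0.22213757] [-1.22517055e+01  1.59793270e+01 -8.54073653e+00 -8.42732186e-03
 -6.55208770e+01  8.21066131e+00] [[-0.001  0.962  0.273  0.075]
 [ 1.     0.001 -0.    -0.   ]
 [-0.001  0.273 -0.962 -0.162]
 [ 0.     0.     0.     1.   ]]
saddle 7335 (array([ 493.5, -280.5]), array([90.3, 77.3]), 86.01, [[451.79998779296875, -322.8999938964844], [529.0, -328.29998779296875], [535.2000122070312, -238.1999969482422], [458.1000061035156, -232.8000030517578]]) 0.0343
housing 1816 (array([ 492.4, -271. ]), array([35.8, 29.2]), 85.23, [[476.3999938964844, -287.6000061035156], [505.5, -290.1000061035156], [508.3999938964844, -254.39999389648438], [479.3999938964844, -252.0]]) 0.0763
bar 720 (array([ 449.5, -305.3]), array([10.1, 36.1]), 5.88, [[442.6000061035156, -287.79998779296875], [446.29998779296875, -323.70001220703125], [456.29998779296875, -322.70001220703125], [452.6000061035156, -286.79998779296875]]) 0.0706
```

View pics/w1.png

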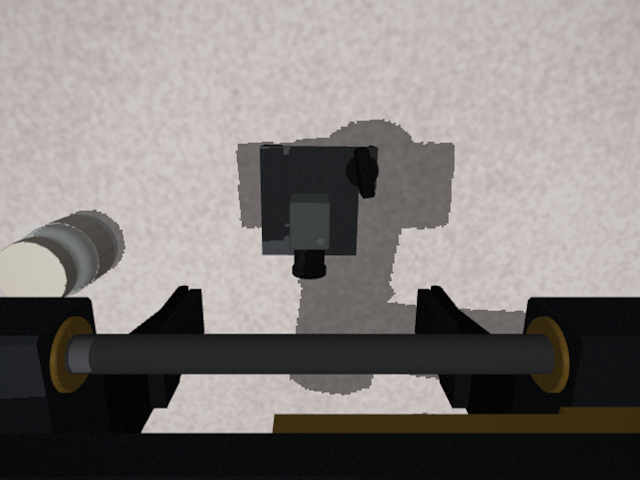

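The wrist view confirms it: housing at px (312,222), knob bar at (365,172), and jar off to the left. All positions match to 1 mm. Descending and gripping.

>>> play_rows --commands '[[[0,-0.0005,-0.045,0,0,0,0],[0,-0.0005,-0.09,0,0,0,0],[0,-0.0005,-0.13,0,0,0,0],[0,-0.0005,-0.16,0,0,0,0],[0,-0.0005,-0.18,0,0,0,0]]]'

```text
time_s: 2.65
tcp_pos: [0.4915, -0.2685, 0.0395]
ee_rot: [[-0.071, -0.997, -0.005], [-0.998, 0.071, 0.001], [-0.001, 0.005, -1.0]]
wrist_force: [-1.0, -0.1, 0.3]
gripper_width: 0.998
```

>>> play_rows --commands '[[[0,0,0,0,0,0,0.4],[0,0,0,0,0,0,0.6],[0,0,0,0,0,0,1],[0,0,0,0,0,0,1],[0,0,0,0,0,0,1]]]'

```text
time_s: 3.15
tcp_pos: [0.494, -0.2691, 0.0437]
ee_rot: [[-0.07, -0.998, 0.002], [-0.998, 0.07, -0.001], [0.0, -0.002, -1.0]]
wrist_force: [0.5, 0.2, -0.9]
gripper_width: 0.631
```

>>> play_rows --commands '[[[0,0,0,0,0,0,1],[0,0,0,0,0,0,1],[0,0,0,0,0,0,1],[0,0,0,0,0,0,1],[0,0,0,0,0,0,1]]]'

```text
time_s: 3.65
tcp_pos: [0.4931, -0.2689, 0.0427]
ee_rot: [[-0.07, -0.998, -0.001], [-0.998, 0.07, 0.0], [-0.0, 0.001, -1.0]]
wrist_force: [-1.0, -0.0, 1.5]
gripper_width: 0.345
```

Gripped: the opening is 30 mm, as expected. Lifting and moving to a pose in line with the rail.

>>> play_rows --commands '[[[0,0,0.01,0,0,0,1],[0,0,0.025,0,0,0,1],[0,0,0.045,0,0,0,1],[0,0,0.06,0,0,0,1],[0,0,0.06,0,0,0,1]]]'

```text
time_s: 4.15
tcp_pos: [0.4946, -0.2692, 0.1043]
ee_rot: [[-0.07, -0.998, 0.004], [-0.998, 0.07, -0.001], [0.001, -0.004, -1.0]]
wrist_force: [-0.2, -0.6, -5.4]
gripper_width: 0.339
```

>>> play_rows --commands '[[[0.006,0.015,0,0,0,0.02,1],[0.016,0.045,0,0,0,0.06,1],[0.028,0.075,0,0,0,0.1,1],[0.04,0.105,0,0,0,0.14,1],[0.05,0.135,0,0,0,0.17,1]]]'

```text
time_s: 4.65
tcp_pos: [0.5429, -0.1319, 0.1009]
ee_rot: [[0.102, -0.995, -0.003], [-0.995, -0.102, 0.001], [-0.001, 0.003, -1.0]]
wrist_force: [0.2, -0.5, -4.9]
gripper_width: 0.342
```

>>> play_rows --commands '[[[0.01,0.025,0,0,0,0.03,1],[0.02,0.05,0,0,0,0.06,1],[0.028,0.075,0,0,0,0.09,1],[0.0345,0.0925,0,0,0,0.104,1],[0.0345,0.0925,0,0,0,0.104,1]]]'

```text
time_s: 5.15
tcp_pos: [0.5783, -0.0389, 0.1014]
ee_rot: [[0.206, -0.979, -0.001], [-0.979, -0.206, 0.0], [-0.0, 0.001, -1.0]]
wrist_force: [0.1, 0.0, -5.5]
gripper_width: 0.339
```

>>> play_rows --commands '[[[0,0,-0.01,0,0,0,1],[0,0,-0.02,0,0,0,1],[0,0,-0.02,0,0,0,1],[0,0,-0.02,0,0,0,1],[0,0,-0.02,0,0,0,1]]]'

```text
time_s: 5.65
tcp_pos: [0.578, -0.042, 0.0827]
ee_rot: [[0.202, -0.979, 0.0], [-0.979, -0.202, -0.0], [0.0, -0.0, -1.0]]
wrist_force: [0.8, 0.0, -4.9]
gripper_width: 0.34
```

```bash
cat > meas.py <<'E'
from station import r
from h import *
s=r.sense();print("tcp",s["tcp_pos"],"F",s["wrist_force"],"M",s["moment"]);R=s["ee_rot"];print("yaw",np.degrees(np.arctan2(R[1,0],R[0,0])),"tilt",R[:2,2])
c0=dict(np.load("pics/top.npz"));c=r.capture("top");cv2.imwrite("pics/topM.png",c["image"][:,:,::-1])
W=cloud(c0);z=W[...,2];x,y=W[...,0],W[...,1]
b=biggest((y>.0)&(y<.42)&(x>.35)&(x<.65)&(z>.055)&(z<.066))
P=W[b][:,:2]*1000;cc,sz,a=cv2.minAreaRect(P.astype(np.float32));th=np.radians(a+90);u=np.array([np.cos(th),np.sin(th)])
n=np.array([-u[1],u[0]]);o=np.array(cc)-8*u
print("bench yaw",a+90,"origin",o)
W=cloud(c);x,y,z=W[...,0],W[...,1],W[...,2]
S=((W[...,:2]*1000-o)@u);N=((W[...,:2]*1000-o)@n)
h0=float(s["tcp_pos"][2])-.0427
m=(S>-250)&(S<60)&(abs(N)<60)&(abs(z-(h0+.034))<.006)
b=biggest(m);q=np.stack([S[b],N[b]],-1)/1000
print("saddle-top in bench (S,N)",b.sum(),rect(q),"z",np.median(z[b]),np.percentile(S[b],[1,99]),np.percentile(N[b],[1,99]))
for lo in range(-240,20,12):
    k=b&(S>=lo)&(S<lo+12)
    if k.sum()>20: print(lo,np.round(np.percentile(N[k],[1,99]),1),k.sum(),round(float(np.median(z[k]))*1000,1))
E
python3 meas.py
```

```text
tcp [ 0.57802709 -0.04200605  0.08270665] F [ 0.77228002  0.03842314 -4.89408442] M [ 0.09844356 -0.03311588  0.03623446]
yaw -78.35328438678495 tilt [ 0.000435   -0.00010271]
bench yaw 101.69060897827148 origin [546.27872919 113.71569537]
saddle-top in bench (S,N) 99 (array([44.3, -0.3]), array([ 8.1, 31.3]), 87.23, [[28.399999618530273, -3.5999999046325684], [59.70000076293945, -5.099999904632568], [60.099998474121094, 3.0], [28.799999237060547, 4.5]]) z 0.06997776915107412 [29.14961309 59.20345904] [-3.62728607  4.00011332]
```

View pics/topM.png

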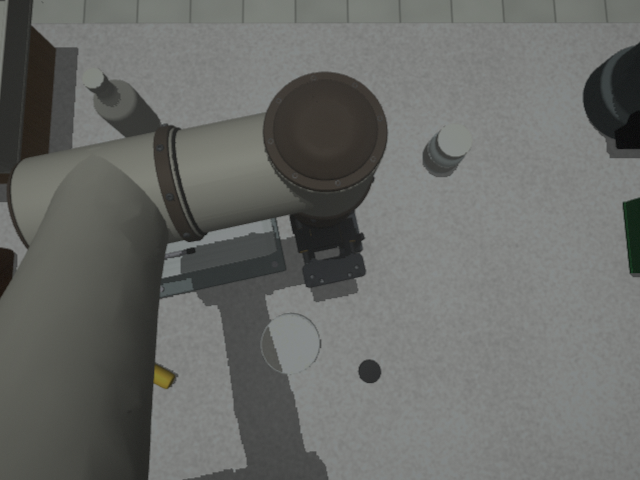

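```bash
cat > sc.py <<'E'
from station import r
from h import *
import sys
s=r.sense();c=r.capture("scene");W=cloud(c);x,y,z=W[...,0],W[...,1],W[...,2]
o=np.array([546.28,113.72]);th=np.radians(101.69);u=np.array([np.cos(th),np.sin(th)]);n=np.array([-u[1],u[0]])
S=(W[...,:2]*1000-o)@u;N=(W[...,:2]*1000-o)@n
print("tcp bench",(s["tcp_pos"][:2]*1000-o)@u,(s["tcp_pos"][:2]*1000-o)@n,s["tcp_pos"][2],"F",s["wrist_force"])
zs=s["tcp_pos"][2]-.0427+.034
def edge(nm,m):
    k=m; 
    if k.sum()<10: print(nm,"few");return
    ss=S[k];nn=N[k];bins=np.arange(np.floor(ss.min()/6)*6,ss.max(),6)
    e=[(b+3,np.percentile(nn[(ss>=b)&(ss<b+6)],4)) for b in bins if ((ss>=b)&(ss<b+6)).sum()>8]
    e=np.array(e);print(nm,"S",np.percentile(ss,[0,1,99,100]).round(1),"zmed",np.median(z[k]).round(4));print(np.round(e,1).tolist())
edge("rail right edge",(S>-95)&(S<110)&(abs(N)<40)&(abs(z-.0605)<.0012))
edge("saddle right edge",(S>-260)&(S<40)&(N<0)&(N>-60)&(abs(z-zs-.0005)<.0015))
cv2.imwrite(f"pics/{sys.argv[1]}.png",cv2.resize(c["image"][150:350,200:500,::-1],(750,500)))
E
python3 sc.py s1
```

```text
tcp bench -158.82663100076724 0.3177897696194088 0.08289728104023823 F [ 0.47293364 -0.01812946 -5.17772752]
rail right edge S [-87.8 -82.1  96.  107.2] zmed 0.0605
[[-87.0, -18.2], [-81.0, -22.7], [-75.0, -24.3], [-69.0, -24.4], [-63.0, -25.6], [-57.0, -26.4], [-51.0, -25.2], [-45.0, -25.4], [-39.0, -25.2], [-33.0, -25.4], [-27.0, -22.0], [-21.0, -25.9], [-15.0, -23.7], [-9.0, -24.1], [-3.0, -23.3], [3.0, -24.8], [9.0, -24.2], [15.0, -25.6], [21.0, -25.7], [27.0, -23.1], [33.0, -26.2], [39.0, -26.6], [45.0, -25.5], [51.0, -25.6], [57.0, -25.2], [63.0, -24.3], [69.0, -26.0], [75.0, -25.6], [81.0, -25.4], [87.0, -26.8], [93.0, -26.3], [99.0, -27.1], [105.0, -27.1]]
saddle right edge S [-215.5 -214.5 -125.6 -124.5] zmed 0.0748
[[-213.0, -36.9], [-207.0, -36.5], [-201.0, -36.3], [-195.0, -37.0], [-189.0, -37.1], [-183.0, -36.4], [-177.0, -37.0], [-171.0, -37.0], [-165.0, -35.9], [-159.0, -36.1], [-153.0, -37.8], [-147.0, -37.7], [-141.0, -37.2], [-135.0, -37.4], [-129.0, -36.4], [-123.0, -36.6]]
```

View pics/s1.png

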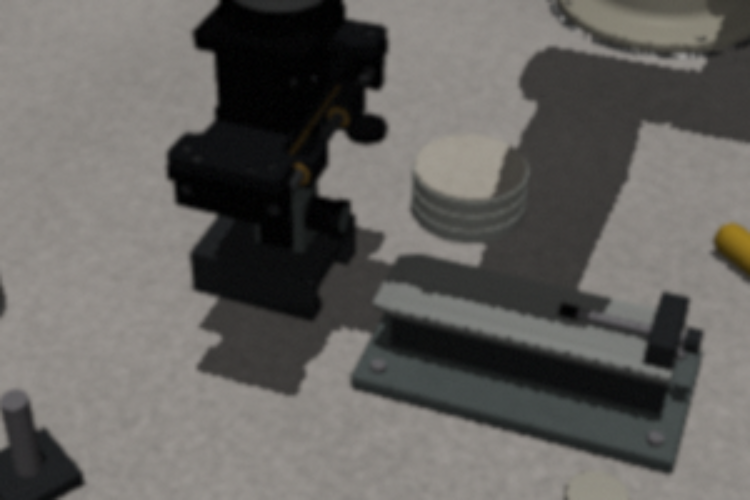

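The scene view shows the saddle in line just before the open end, in px (200-320,240-310) of the crop. It sits about 1 mm too far right and 2 mm too high. I correct that, then feed in.

>>> play_rows --commands '[[[-0.001,0,-0.0015,0,0,0,1],[-0.002,0.0048,-0.0015,0,0,0,1],[-0.0032,0.0108,-0.0015,0,0,0,1],[-0.0045,0.0168,-0.0015,0,0,0,1],[-0.0057,0.0228,-0.0015,0,0,0,1]]]'

```text
time_s: 6.25
tcp_pos: [0.5721, -0.0179, 0.0811]
ee_rot: [[0.203, -0.979, 0.0], [-0.979, -0.203, 0.0], [-0.0, -0.0, -1.0]]
wrist_force: [0.2, 0.5, -5.6]
gripper_width: 0.34
```

>>> play_rows --commands '[[[-0.0008,0.0039,0,0,0,0,1],[-0.0016,0.0078,0,0,0,0,1],[-0.0024,0.0117,0,0,0,0,1],[-0.0032,0.0157,0,0,0,0,1],[-0.004,0.0196,0,0,0,0,1]]]'

```text
time_s: 6.75
tcp_pos: [0.5681, 0.0012, 0.081]
ee_rot: [[0.203, -0.979, -0.0], [-0.979, -0.203, -0.0], [0.0, 0.0, -1.0]]
wrist_force: [0.3, -0.0, -5.1]
gripper_width: 0.343
```

>>> play_rows --commands '[[[-0.0008,0.0039,0,0,0,0,1],[-0.0016,0.0078,0,0,0,0,1],[-0.0024,0.0117,0,0,0,0,1],[-0.0032,0.0157,0,0,0,0,1],[-0.004,0.0196,0,0,0,0,1]]]'

```text
time_s: 7.25
tcp_pos: [0.5641, 0.0209, 0.081]
ee_rot: [[0.203, -0.979, 0.0], [-0.979, -0.203, -0.0], [0.0, -0.0, -1.0]]
wrist_force: [0.1, -1.0, -5.3]
gripper_width: 0.34
```

>>> play_rows --commands '[[[-0.0012,0.0059,0,0,0,0,1],[-0.0024,0.0117,0,0,0,0,1],[-0.0036,0.0176,0,0,0,0,1],[-0.0049,0.0235,0,0,0,0,1],[-0.0061,0.0294,0,0,0,0,1]]]'

```text
time_s: 7.75
tcp_pos: [0.558, 0.0505, 0.0811]
ee_rot: [[0.203, -0.979, 0.0], [-0.979, -0.203, 0.0], [-0.0, -0.0, -1.0]]
wrist_force: [-0.1, -0.3, -5.5]
gripper_width: 0.34
```

>>> play_rows --commands '[[[-0.001,0.0049,0,0,0,0,1],[-0.002,0.0098,0,0,0,0,1],[-0.003,0.0147,0,0,0,0,1],[-0.004,0.0196,0,0,0,0,1],[-0.004,0.0196,0,0,0,0,1]]]'

```text
time_s: 8.25
tcp_pos: [0.554, 0.0701, 0.0811]
ee_rot: [[0.203, -0.979, 0.0], [-0.979, -0.203, 0.0], [-0.0, -0.0, -1.0]]
wrist_force: [-0.3, 0.3, -4.9]
gripper_width: 0.34
```

```bash
python3 sc.py s2
```

```text
tcp bench -44.24765828191468 1.2267430053766568 0.08108387115103399 F [-0.25117935  0.30382097 -4.86535347]
rail right edge S [-94.4 -75.  102.  107.3] zmed 0.0605
[[-9.0, -31.3], [-3.0, -24.7], [3.0, -22.8], [9.0, -25.2], [15.0, -23.4], [21.0, -26.2], [27.0, -24.5], [33.0, -25.4], [39.0, -25.3], [45.0, -24.3], [51.0, -24.0], [57.0, -26.2], [63.0, -26.0], [69.0, -25.7], [75.0, -25.1], [81.0, -24.2], [87.0, -23.9], [93.0, -26.9], [99.0, -27.4], [105.0, -26.7]]
saddle right edge S [-100.6  -99.6  -11.1   39.6] zmed 0.0729
[[-99.0, -37.3], [-93.0, -36.8], [-87.0, -35.2], [-81.0, -36.9], [-75.0, -35.9], [-69.0, -36.5], [-63.0, -36.0], [-57.0, -36.3], [-51.0, -36.5], [-45.0, -36.1], [-39.0, -36.4], [-33.0, -36.6], [-27.0, -36.6], [-21.0, -36.0], [-15.0, -33.7], [-9.0, -37.7]]
```

View pics/s2.png

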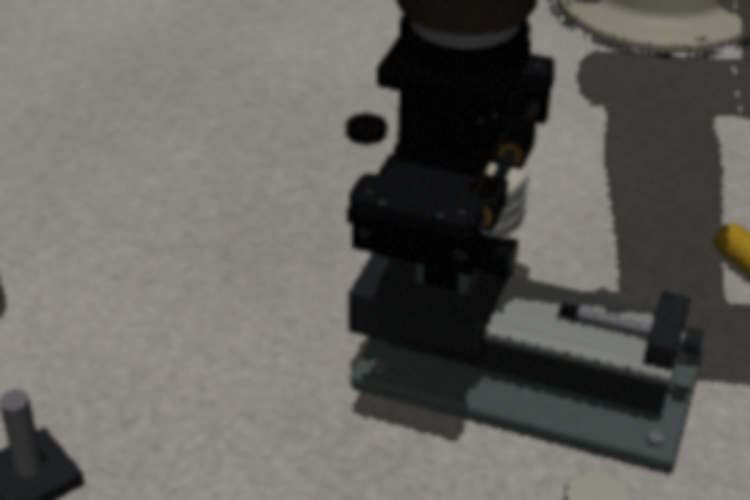

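The carriage is on the rail, with its front at bench x of about -11 mm and the tip about 39 mm ahead. Advancing 32 mm, then in small steps.

>>> play_rows --commands '[[[-0.0014,0.0069,0,0,0,0,1],[-0.0028,0.0137,0,0,0,0,1],[-0.0043,0.0206,0,0,0,0,1],[-0.0057,0.0274,0,0,0,0,1],[-0.0065,0.0313,0,0,0,0,1]]]'

```text
time_s: 8.8
tcp_pos: [0.5475, 0.1017, 0.0811]
ee_rot: [[0.203, -0.979, 0.0], [-0.979, -0.203, 0.0], [-0.0, -0.0, -1.0]]
wrist_force: [-0.7, 0.5, -5.6]
gripper_width: 0.341
```

>>> play_rows --commands '[[[-0.0002,0.001,0,0,0,0,1],[-0.0004,0.002,0,0,0,0,1],[-0.0006,0.0029,0,0,0,0,1],[-0.0006,0.0029,0,0,0,0,1],[-0.0006,0.0029,0,0,0,0,1]]]'

```text
time_s: 9.3
tcp_pos: [0.547, 0.1036, 0.081]
ee_rot: [[0.202, -0.979, -0.0], [-0.979, -0.202, -0.0], [0.0, 0.0, -1.0]]
wrist_force: [-0.2, -0.0, -4.6]
gripper_width: 0.342
```

```bash
cat > st.py <<'E'
from station import r
import numpy as np,time
o=np.array([.54628,.11372]);th=np.radians(101.69);u=np.array([np.cos(th),np.sin(th)]);n=np.array([-u[1],u[0]])
s=r.sense();p=s["tcp_pos"];f=s["wrist_force"];R=s["ee_rot"]
print("t",s["time_s"],"S,N mm",1000*(p[:2]-o)@u,1000*(p[:2]-o)@n,"z",p[2],"front",1000*(p[:2]-o)@u+33.7,"F along,left,z",f[:2]@u,f[:2]@n,f[2],"M",s["moment"],"yaw",np.degrees(np.arctan2(R[1,0],R[0,0])),"w",s["gripper_width"]*87)
E
python3 st.py
```

```text
t 9.3 S,N mm -10.06079112787741 1.393400197617855 z 0.08103001496669408 front 23.639208872122595 F along,left,z 0.016516800917984565 0.20323746846013263 -4.612029950890006 M [ 0.12870503 -0.05977373  0.00567055] yaw -78.3264010184283 w 29.768304400336053
```

>>> play_rows --commands '[[[-0.0002,0.001,0,0,0,0,1],[-0.0004,0.002,0,0,0,0,1],[-0.0006,0.0029,0,0,0,0,1],[-0.0006,0.0029,0,0,0,0,1],[-0.0006,0.0029,0,0,0,0,1]]]'

```text
time_s: 9.8
tcp_pos: [0.5464, 0.1067, 0.081]
ee_rot: [[0.203, -0.979, -0.0], [-0.979, -0.203, -0.0], [0.0, 0.0, -1.0]]
wrist_force: [0.1, 0.3, -6.5]
gripper_width: 0.343
```

>>> play_rows --commands '[[[-0.0002,0.001,0,0,0,0,1],[-0.0004,0.002,0,0,0,0,1],[-0.0004,0.002,0,0,0,0,1],[-0.0004,0.002,0,0,0,0,1],[-0.0004,0.002,0,0,0,0,1]]]'

```text
time_s: 10.3
tcp_pos: [0.5459, 0.1086, 0.081]
ee_rot: [[0.203, -0.979, -0.0], [-0.979, -0.203, -0.0], [0.0, 0.0, -1.0]]
wrist_force: [-0.3, 0.4, -5.6]
gripper_width: 0.34
```

```bash
python3 st.py
```

```text
t 10.3 S,N mm -4.902375744716119 1.3554575969372678 z 0.08104210552044937 front 28.797624255283885 F along,left,z 0.4552803904337085 0.2591941352549957 -5.551087859384748 M [ 0.11448493 -0.0321597  -0.00697655] yaw -78.30764282361538 w 29.540392343238484
```

>>> play_rows --commands '[[[-0.0002,0.001,0,0,0,0,1],[-0.0004,0.002,0,0,0,0,1],[-0.0004,0.002,0,0,0,0,1],[-0.0004,0.002,0,0,0,0,1]]]'

```text
time_s: 10.7
tcp_pos: [0.5456, 0.1106, 0.0811]
ee_rot: [[0.203, -0.979, -0.0], [-0.979, -0.203, -0.0], [0.0, 0.0, -1.0]]
wrist_force: [-0.1, -0.1, -4.3]
gripper_width: 0.342
```

>>> play_rows --commands '[[[-0.0002,0.001,0,0,0,0,1],[-0.0003,0.0015,0,0,0,0,1],[-0.0003,0.0015,0,0,0,0,1],[-0.0003,0.0015,0,0,0,0,1]]]'

```text
time_s: 11.1
tcp_pos: [0.5453, 0.1119, 0.0811]
ee_rot: [[0.203, -0.979, -0.0], [-0.979, -0.203, -0.0], [0.0, 0.0, -1.0]]
wrist_force: [0.8, -2.2, -4.7]
gripper_width: 0.343
```

```bash
python3 st.py
```

```text
t 11.1 S,N mm -1.5420200853806922 1.3677699181911245 z 0.08107070693268065 front 32.15797991461931 F along,left,z -2.277860540859644 -0.374729501815787 -4.718863228317979 M [-0.58226005 -0.26054799 -0.02592114] yaw -78.31518031888614 w 29.883185717945736
```

Contact is felt: -2.3 N along the rail. Pressing 1.5 mm more, then seating the carriage downward.

>>> play_rows --commands '[[[-0.0002,0.001,0,0,0,0,1],[-0.0003,0.0015,0,0,0,0,1],[-0.0003,0.0015,-0.0005,0,0,0,1],[-0.0003,0.0015,-0.0005,0,0,0,1],[-0.0003,0.0015,-0.0005,0,0,0,1]]]'

```text
time_s: 11.6
tcp_pos: [0.545, 0.1135, 0.0808]
ee_rot: [[0.203, -0.979, 0.0], [-0.979, -0.203, -0.0], [0.0, -0.0, -1.0]]
wrist_force: [0.0, -5.0, -2.6]
gripper_width: 0.343
```

```bash
python3 st.py
```

```text
t 11.6 S,N mm 0.03134527162668273 1.30157104659519 z 0.08078140497627756 front 33.73134527162669 F along,left,z -4.874478480895535 0.9777682625073847 -2.6353314874413822 M [-1.09932083 -0.18012334 -0.02198037] yaw -78.30769667093513 w 29.8111221640832
```

>>> play_rows --commands '[[[0,0,-0.0004,0,0,0,1],[0,0,-0.0004,0,0,0,1],[0,0,-0.0004,0,0,0,1]]]'

```text
time_s: 11.9
tcp_pos: [0.5451, 0.1135, 0.0807]
ee_rot: [[0.203, -0.979, 0.0], [-0.979, -0.203, -0.0], [0.0, -0.0, -1.0]]
wrist_force: [-0.3, -4.8, 2.4]
gripper_width: 0.342
```

```bash
python3 st.py
```

```text
t 11.9 S,N mm 0.04574627260412301 1.2465753297046884 z 0.08068238570702527 front 33.74574627260412 F along,left,z -4.627018241315551 1.2776035636819032 2.406149894991918 M [-1.32067739  0.31793014 -0.00366701] yaw -78.30166343031031 w 29.768368087044923
```

>>> play_rows --commands '[[[0,0,0,0,0,0,0.55],[0,0,0,0,0,0,0.4],[0,0,0,0,0,0,0.2],[0,0,0,0,0,0,0],[0,0,0,0,0,0,0]]]'

```text
time_s: 12.4
tcp_pos: [0.5451, 0.114, 0.0802]
ee_rot: [[0.203, -0.979, 0.0], [-0.979, -0.203, 0.0], [-0.0, -0.001, -1.0]]
wrist_force: [0.5, 0.5, 0.5]
gripper_width: 0.711
```

>>> play_rows --commands '[[[0,0,0,0,0,0,0],[0,0,0.02,0,0,0,0],[0,0,0.05,0,0,0,0],[0,0,0.08,0,0,0,0],[0,0,0.11,0,0,0,0]]]'

```text
time_s: 12.9
tcp_pos: [0.5448, 0.1136, 0.1912]
ee_rot: [[0.203, -0.979, -0.0], [-0.979, -0.203, -0.0], [-0.0, 0.0, -1.0]]
wrist_force: [1.0, 0.3, 0.6]
gripper_width: 0.992
```

```bash
cat > wr.py <<'E'
from station import r
from h import *
s=r.sense();c=r.capture("wrist");cv2.imwrite("pics/w2.png",c["image"][:,:,::-1])
o=np.array([.54628,.11372]);th=np.radians(101.69);u=np.array([np.cos(th),np.sin(th)]);n=np.array([-u[1],u[0]])
T=np.eye(4);T[:3,:3]=s["ee_rot"];T[:3,3]=s["tcp_pos"];W=cloud(c,T@c["mount"]);z=W[...,2]
B=np.stack([(W[...,:2]-o)@u,(W[...,:2]-o)@n],-1);S,N=B[...,0],B[...,1]
print("tcp",s["tcp_pos"],((s["tcp_pos"][:2]-o)@u).round(4),((s["tcp_pos"][:2]-o)@n).round(4))
C=(S>-.12)&(S<.08)&(abs(N)<.08)
for nm,m in(("saddle",C&(z>.066)&(z<.077)&(N<.037)),("housing",C&(z>.1125)&(z<.12)),("bar",C&(z>.098)&(z<.1125)&(N>.022)),("tip",C&(S>.02)&(abs(N)<.01)&(z>.0645)&(z<.0725))):
    if m.sum()<9:print(nm,0);continue
    b=biggest(m);R=rect(B[b]);print(nm,b.sum(),R[:3],np.round(R[3],1).tolist(),"z",round(float(np.median(z[b])),4))
    if nm=="bar":print("world",rect(W[b][:,:2]))
E
python3 wr.py
```

```text
tcp [0.54481045 0.1135783  0.19124209] 0.0002 0.0015
saddle 11119 (array([-12.7,  -0.7]), array([75.6, 90.5]), 89.71) [[-58.2, -38.2], [32.3, -38.7], [32.7, 36.9], [-57.8, 37.4]] z 0.0723
housing 2986 (array([-3.2,  1.6]), array([29.7, 36.3]), 89.05) [[-21.6, -13.0], [14.7, -13.6], [15.2, 16.1], [-21.1, 16.7]] z 0.1143
bar 1207 (array([-40.7,  42.1]), array([36.1, 10.4]), 10.04) [[-59.4, 44.0], [-57.6, 33.8], [-22.0, 40.1], [-23.8, 50.3]] z 0.1085
world (array([513.3,  65.4]), array([10.4, 36.1]), 21.73, [[501.79998779296875, 80.19999694824219], [515.2000122070312, 46.599998474121094], [524.7999877929688, 50.5], [511.3999938964844, 84.0999984741211]])
tip 189 (array([66.6,  1.6]), array([16.3,  6.6]), 0.14) [[58.4, 4.9], [58.5, -1.7], [74.8, -1.7], [74.8, 4.9]] z 0.0695
```

View pics/w2.png

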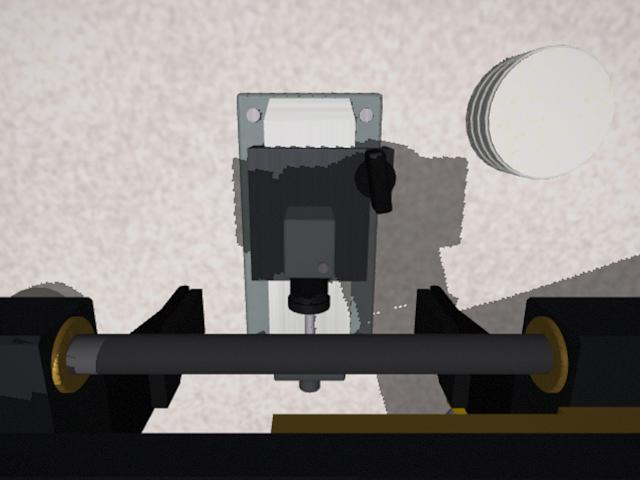

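The carriage stays at bench x = -12.7 mm, about 2 mm into the spring. The knob bar is at world (0.5133,0.0654), top z 0.1085, turned +10° (px (377,180)). I pre-close the fingers to about 26 mm and move over it.

>>> play_rows --commands '[[[-0.01,-0.016,0,0,0,0.06,0.7],[-0.02,-0.032,0,0,0,0.12,0.7],[-0.0315,-0.0482,0,0,0,0.175,0.7],[-0.0315,-0.0482,0,0,0,0.175,0.7],[-0.0315,-0.0482,0,0,0,0.175,0.7]]]'

```text
time_s: 13.45
tcp_pos: [0.5137, 0.0654, 0.1904]
ee_rot: [[0.369, -0.929, 0.001], [-0.929, -0.369, 0.0], [0.0, -0.001, -1.0]]
wrist_force: [0.5, -0.2, 0.0]
gripper_width: 0.634
```

>>> play_rows --commands '[[[0,0,0,0,0,0,0.7],[0,0,-0.02,0,0,0,0.7],[0,0,-0.04,0,0,0,0.7],[0,0,-0.06,0,0,0,0.7],[0,0,-0.06,0,0,0,0.7]]]'

```text
time_s: 13.95
tcp_pos: [0.5119, 0.0653, 0.1274]
ee_rot: [[0.37, -0.929, -0.006], [-0.929, -0.37, -0.002], [-0.0, 0.006, -1.0]]
wrist_force: [-0.5, -0.3, -0.3]
gripper_width: 0.307
```

```bash
python3 wr.py; python3 st.py
```

```text
tcp [0.51194463 0.06534903 0.12738103] -0.0404 0.0434
saddle 10701 (array([-29. ,  -0.7]), array([75.9, 59.1]), 89.48) [[-58.9, -38.4], [0.2, -38.9], [0.9, 37.0], [-58.2, 37.5]] z 0.0723
housing 0
bar 1729 (array([-41.1,  41.9]), array([36.1, 10. ]), 9.98) [[-59.8, 43.7], [-58.0, 33.9], [-22.5, 40.1], [-24.2, 50.0]] z 0.1085
world (array([513.5,  64.9]), array([10. , 36.1]), 21.67, [[502.20001220703125, 79.9000015258789], [515.5999755859375, 46.29999923706055], [524.9000244140625, 50.0], [511.5, 83.5999984741211]])
tip 0
t 14.0 S,N mm -40.382677714630965 42.13933999205235 z 0.1290644086989184 front -6.682677714630962 F along,left,z -0.008177927763803213 0.07883868906825586 -0.10157646178097468 M [ 0.09333112 -0.05159087  0.02054756] yaw -68.26146413529402 w 26.168512596012736
```

View pics/w2.png

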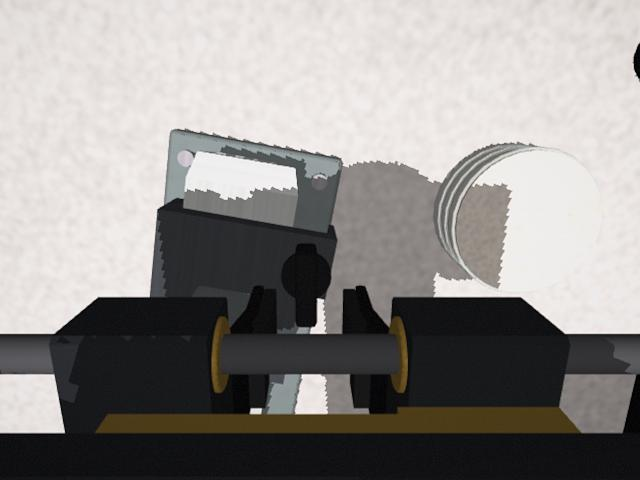

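The bar at px (306,285) is centred between the fingers (275-345) and parallel to the pads. Going down 38 mm and gripping.

>>> play_rows --commands '[[[0,0,-0.015,0,0,0,0.7],[0,0,-0.028,0,0,0,0.7],[0,0,-0.038,0,0,0,0.7],[0,0,-0.038,0,0,0,0.7],[0,0,-0.038,0,0,0,0.7]]]'

```text
time_s: 14.5
tcp_pos: [0.5141, 0.0657, 0.0928]
ee_rot: [[0.37, -0.929, 0.001], [-0.929, -0.37, 0.0], [0.0, -0.001, -1.0]]
wrist_force: [-0.2, -0.3, 0.3]
gripper_width: 0.302
```

```bash
python3 st.py
```

```text
t 14.5 S,N mm -40.50021269556962 41.19465253975033 z 0.09280996680885274 front -6.80021269556962 F along,left,z -0.2326428148235296 0.29886497590221855 0.2675701362810256 M [ 0.05148662 -0.01109099 -0.00840469] yaw -68.26221403930012 w 26.293916218362895
```

>>> play_rows --commands '[[[0,0,0,0,0,0,0.8],[0,0,0,0,0,0,0.9],[0,0,0,0,0,0,1],[0,0,0,0,0,0,1],[0,0,0,0,0,0,1]]]'

```text
time_s: 15.0
tcp_pos: [0.5136, 0.0654, 0.0926]
ee_rot: [[0.37, -0.929, 0.0], [-0.929, -0.37, 0.0], [0.0, -0.0, -1.0]]
wrist_force: [-1.1, 0.0, 3.7]
gripper_width: 0.113
```

```bash
python3 st.py
```

```text
t 15.0 S,N mm -40.65322887568586 41.80292046538586 z 0.09264967586524493 front -6.953228875685859 F along,left,z 0.23037971538286015 1.0493039263332853 3.713793289394912 M [0.10632643 0.32959669 0.06084004] yaw -68.27356411539351 w 9.805520665246998
```

Bar gripped. I nudge 1 mm forward to keep the spring loaded, then turn clockwise.

>>> play_rows --commands '[[[-0.0001,0.0005,0,0,0,0,1],[-0.0002,0.001,0,0,0,0,1],[-0.0002,0.001,0,0,0,-0.1,1],[-0.0002,0.001,0,0,0,-0.2,1],[-0.0002,0.001,0,0,0,-0.3,1]]]'

```text
time_s: 15.5
tcp_pos: [0.5134, 0.0656, 0.0926]
ee_rot: [[0.075, -0.997, 0.0], [-0.997, -0.075, -0.001], [0.001, -0.0, -1.0]]
wrist_force: [-0.4, -4.2, 4.2]
gripper_width: 0.111
```

```bash
python3 st.py
```

```text
t 15.5 S,N mm -40.45526526371224 41.897352755146684 z 0.09259899601027026 front -6.755265263712239 F along,left,z -4.031216823167312 1.28604771672608 4.244600636734056 M [-1.31287115 -0.01703872  0.06630861] yaw -85.68139819984953 w 9.65021022714634
```

>>> play_rows --commands '[[[0,0,0,0,0,-0.08,1],[0,0,0,0,0,-0.16,1],[0,0,0,0,0,-0.24,1],[0,0,0,0,0,-0.32,1],[0,0,0,0,0,-0.4,1]]]'

```text
time_s: 16.0
tcp_pos: [0.5133, 0.0657, 0.0926]
ee_rot: [[-0.318, -0.948, -0.0], [-0.948, 0.318, -0.001], [0.001, -0.0, -1.0]]
wrist_force: [-1.2, -3.1, 6.5]
gripper_width: 0.111
```

```bash
python3 st.py
```

```text
t 16.0 S,N mm -40.321121201428596 41.9732082597985 z 0.09261612726031905 front -6.621121201428593 F along,left,z -2.8229427701333845 1.837214179084419 6.530144158343014 M [-0.95336861  0.22928924  0.08924618] yaw -108.55108952826187 w 9.692729006823138
```

>>> play_rows --commands '[[[0,0,0,0,0,-0.06,1],[0,0,0,0,0,-0.12,1],[0,0,0,0,0,-0.18,1],[0,0,0,0,0,-0.24,1],[0,0,0,0,0,-0.3,1]]]'

```text
time_s: 16.5
tcp_pos: [0.5127, 0.0662, 0.0926]
ee_rot: [[-0.583, -0.812, -0.001], [-0.812, 0.583, -0.001], [0.001, 0.001, -1.0]]
wrist_force: [-3.6, -1.4, 6.8]
gripper_width: 0.111
```

```bash
python3 st.py
```

```text
t 16.5 S,N mm -39.776673377780675 42.52371041380261 z 0.09262457658997493 front -6.076673377780672 F along,left,z -0.639902824323542 3.7850337628781796 6.805644586969664 M [-0.36963016  0.88807071  0.20510907] yaw -125.68647643765107 w 9.680782296207342
```

>>> play_rows --commands '[[[0,0,0,0,0,-0.06,1],[0,0,0,0,0,-0.12,1],[0,0,0,0,0,-0.18,1],[0,0,0,0,0,-0.24,1],[0,0,0,0,0,-0.3,1]]]'

```text
time_s: 17.0
tcp_pos: [0.5124, 0.0664, 0.0926]
ee_rot: [[-0.797, -0.604, -0.002], [-0.604, 0.797, -0.0], [0.002, 0.001, -1.0]]
wrist_force: [-4.7, 1.3, 7.5]
gripper_width: 0.112
```

```bash
python3 st.py
```

```text
t 17.0 S,N mm -39.42886909999037 42.74867483180298 z 0.09260952645595531 front -5.728869099990369 F along,left,z 2.1966417988162243 4.347080230313972 7.458795505739512 M [0.2765548  1.25491681 0.30468535] yaw -142.8526075866355 w 9.723235169785102
```

>>> play_rows --commands '[[[0,0,0,0,0,-0.05,1],[0,0,0,0,0,-0.1,1],[0,0,0,0,0,-0.15,1],[0,0,0,0,0,-0.15,1],[0,0,0,0,0,-0.15,1]]]'

```text
time_s: 17.5
tcp_pos: [0.5124, 0.0664, 0.0926]
ee_rot: [[-0.878, -0.479, -0.002], [-0.479, 0.878, -0.0], [0.002, 0.0, -1.0]]
wrist_force: [-3.5, -0.2, 8.1]
gripper_width: 0.114
```

```bash
python3 st.py
```

```text
t 17.5 S,N mm -39.48404927344055 42.798269244897384 z 0.09262811746619928 front -5.784049273440544 F along,left,z 0.5123586589484781 3.4405527804123697 8.07708221048856 M [3.49922121e-04 1.04345439e+00 2.74406613e-02] yaw -151.3640431093257 w 9.885219364481943
```

Turned to 1.27 rad. The moment peaked at about 0.3 N m, then relaxed once the turning stopped. Releasing and checking.

>>> play_rows --commands '[[[0,0,0,0,0,0,0.85],[0,0,0,0,0,0,0.7],[0,0,0,0,0,0,0.7],[0,0,0,0,0,0,0.7]]]'

```text
time_s: 17.9
tcp_pos: [0.5132, 0.0665, 0.0918]
ee_rot: [[-0.878, -0.479, -0.0], [-0.479, 0.878, 0.0], [0.0, 0.0, -1.0]]
wrist_force: [-0.2, -0.4, 0.3]
gripper_width: 0.282
```

>>> play_rows --commands '[[[0,0,0.02,0,0,0,0.7],[0,0,0.04,0,0,0,0.7],[0,0,0.06,0,0,0,0.7],[0,0,0.08,0,0,0,0.7],[0,0,0.1,0,0,0,0.7]]]'

```text
time_s: 18.4
tcp_pos: [0.5132, 0.0664, 0.1927]
ee_rot: [[-0.878, -0.479, -0.0], [-0.479, 0.878, 0.0], [0.0, 0.0, -1.0]]
wrist_force: [1.0, -0.1, 0.4]
gripper_width: 0.298
```

>>> play_rows --commands '[[[0.02,0.025,0,0,0,0.14,0.7],[0.032,0.047,0,0,0,0.28,0.5],[0.032,0.047,0,0,0,0.42,0.3],[0.032,0.047,0,0,0,0.56,0],[0.032,0.047,0,0,0,0.7,0]]]'

```text
time_s: 18.9
tcp_pos: [0.5452, 0.1137, 0.1916]
ee_rot: [[-0.357, -0.934, -0.001], [-0.934, 0.357, -0.0], [0.0, 0.001, -1.0]]
wrist_force: [0.8, 0.4, 0.9]
gripper_width: 0.577
```

>>> play_rows --commands '[[[0,0,0,0,0,0.14,0],[0,0,0,0,0,0.28,0],[0,0,0,0,0,0.42,0],[0,0,0,0,0,0.575,0],[0,0,0,0,0,0.575,0]]]'

```text
time_s: 19.4
tcp_pos: [0.5452, 0.1135, 0.1918]
ee_rot: [[0.203, -0.979, -0.0], [-0.979, -0.203, -0.0], [-0.0, 0.0, -1.0]]
wrist_force: [-0.2, 0.5, 0.3]
gripper_width: 0.976
```

```bash
python3 wr.py;python3 st.py
```

```text
tcp [0.54522528 0.1134966  0.19184801] -0.0 0.0011
saddle 10866 (array([-12.6,  -0.3]), array([76.1, 90.6]), 88.73) [[-58.7, -37.3], [31.8, -39.3], [33.5, 36.8], [-57.1, 38.8]] z 0.0723
housing 2932 (array([-3.1,  1.8]), array([29.7, 36.1]), 89.09) [[-21.3, -12.8], [14.7, -13.4], [15.2, 16.3], [-20.8, 16.9]] z 0.1142
bar 1226 (array([-39.8,  42.8]), array([10.3, 35.9]), 17.19) [[-50.0, 58.4], [-39.4, 24.2], [-29.5, 27.2], [-40.1, 61.5]] z 0.1084
world (array([512.4,  66.1]), array([35.9, 10.3]), 28.88, [[494.20001220703125, 61.900001525878906], [499.20001220703125, 52.900001525878906], [530.5999755859375, 70.30000305175781], [525.5999755859375, 79.30000305175781]])
tip 168 (array([66.4,  1.7]), array([ 5.8, 14.7]), 89.87) [[59.0, -1.3], [73.8, -1.3], [73.8, 4.6], [59.1, 4.6]] z 0.0697
t 19.45 S,N mm -0.02461588090822559 1.1009525210906013 z 0.191903757327283 front 33.675384119091774 F along,left,z -0.5754470742501983 -0.2648556561049459 0.5013774231721065 M [ 0.11085893 -0.01035285 -0.02454908] yaw -78.45805410312836 w 85.94357478722019
```

View pics/w2.png

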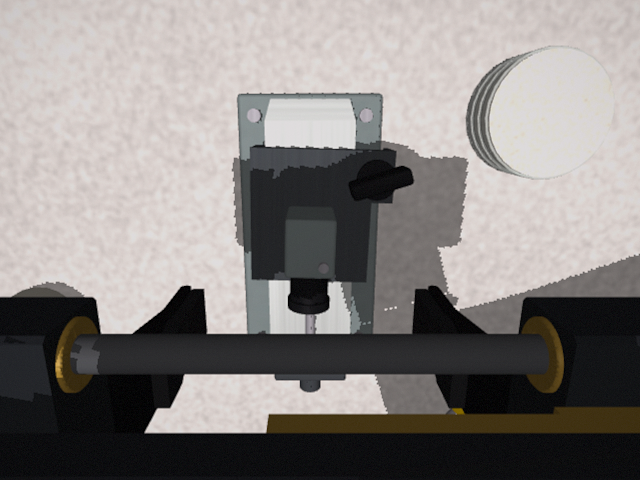

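The view shows the bar lying across at px (380,182), turned 1.25 rad relative to the carriage. The carriage front is at bench x of about +32.5 mm, about 2 mm past where contact was first felt. It is straight within 0.02 rad, and the dishes haven't moved. Handing in.

```bash
python3 -c "
from station import r
print(r.finish_job())"
```

```text
the job is handed in; nothing more can be done
None
```

The carriage is on the rail, lens first, resting against the stop's spring tip. Its clamp knob is turned into the firm range, and I handed the job in at about 19.5 s of the 64 s allowed. The hand-in gave no verdict.

- **Insertion:** I gripped the housing and slid the carriage on with no noticeable side force. The tip was first felt at about 2.3 N, and I pushed to about 5 N, well below the 15 N limit.
- **Clamping:** I gripped the knob bar, nudged it 1 mm forward to keep the spring loaded, and turned it clockwise. The resisting torque peaked at about 0.3 N m.
- **Last look (wrist camera):** The knob bar sits 1.25 rad past the carriage's line and stayed there after release. The carriage is straight within about 0.02 rad.
- **Touching the tip:** The carriage front is about 2 mm into the spring, so about 2 N by estimate.
- **Jar and dishes:** Neither was approached. The last picture showed the dishes in the same place; I did not measure the jar again.

**Not measured directly:** I could not read the final tip force or the clamp force after letting go; both are inferred from position, knob angle and torque. The knob torque fell from 0.3 N m to about 0.03 N m once turning stopped, but the bar did not spring back. The top and wrist cameras disagreed by about 1 mm sideways, which I corrected before feeding the carriage onto the rail.

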